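# Bring the tin round to the front of the lazy Susan

## Robot

A 6-joint arm with a two-finger parallel gripper is mounted at the origin on a cart in front of the work surface, level with it; the furniture and walls round the work are solid. World frame = base frame: x ahead of the robot, y to its left, z up, the work surface at z = 0. Lengths are in mm, angles in rad, forces in N, time in s.
With the tool pointing down it reaches from about 200 to 875 mm from the base axis. Payload 3.4 kg.
Tool frame: the origin (TCP) lies between the finger pads, 19 mm behind the fingertips; this is the grasp point; z points along the fingers, y is the line along which they close (so a half turn about z gives the same grasp; the last joint's range is limited). The gripper opens to 94 mm and grips with 3 to 60 N. Pads are 16 mm wide; open, the fingers measure 119 mm over their backs; the gripper's body (75 mm by 177 mm) begins 78 mm behind the grasp point.
Start: joints at [-0.121, 0.276, 1.505, -0, 1.361, -0.121], TCP at [575.033, -0.009, 224.293] pointing down, gripper open.
Joint ranges: [-2.89, 2.89], [-0.75, 2.08], [0.22, 2.7], [-1.18, 4.32], [0.11, 2.71], [-2.7, 2.7]. Speed limits (rad/s): [2.57, 2.57, 3.14, 3.14, 3.14, 3.14].

## Interface

Orientations are given as a rotation vector (axis times angle).
In Python, from workcell import robot gives the robot as it stands. Calls block until the motion is done:
- robot.movep(position, orientation): joint-space move of the TCP to a pose.
- robot.line_to(position, attitude=None, feed=150, force_limit=None): straight line of the TCP; attitude=None keeps the orientation; feed is the mean speed in mm/s. With force_limit (N) it stops when the force on the tool has changed by that much, and returns True; else False.
- robot.movej(angles): joint-space move.
- robot.command_gripper(opening, squeeze=None): opening from 0.0 (shut) to 1.0 (fully open); squeeze is the grip in N (None keeps the last); returns when the fingers have stopped.
- robot.sleep(seconds).
- robot.ik(position, orientation): joint angles nearest the present ones, or None.
- robot.get_obs(): the state.
- robot.get_image(name): name is "scene" or "side" or "wrist"; returns the picture (400x640x3 uint8, blue, green, red); there is no depth.
- robot.camera_info(name): a dict with "fov_y" (degrees; the focal length in pixels is half the picture's height over the tangent of half this angle, whatever the lens; pixels are square), "cx", "cy" (the principal point, pixels), "R" (3x3) and "t" (3): a world point X has camera coordinates R X + t. Camera axes: x right, y down, z forward; pixel columns grow to the right and rows downward; lengths in mm; the calibration is good to about 2 mm. A picture is of the moment at which its call begins: read the wrist's pose just before it. camera_info takes no time and is no camera call; for the wrist camera it gives the pose at the moment of the call.
A pose or a line that the arm cannot do raises robot.IKError and nothing moves.
- robot.sign_off(): hands the job in; it is judged then, once.
The state is a dict: "time_s": time; "qpos": joint angles; "joint_vel": joint speeds; "joint_efforts": joint torques, N m; "ee_pos": TCP position; "orientation": TCP orientation; "wrist_force": force on the tool from outside, world axes, zero at the start; "torque": the same for the moment, N m; "finger_gap": opening from 0.0 (shut) to 1.0 (fully open); "gripper_force": force on a finger pad.
Only numpy, scipy, OpenCV 4.12 (cv2) and the standard library are available. Lean on these libraries where they do the work, as an engineer would, in place of code of your own. Each camera call takes 0.05 s, during which the arm holds its last target. There are 200 camera calls.

## Task

Gently push the lazy Susan round by its rim until the short wide tin standing on it is at the front, in line with the metal tongue that sticks out from under the disc. Only push, without taking any part of it between the fingers; do not touch, lift or upset the tin and jars that ride on it, and leave the other things on the worktop where they are.

Things in the scene. Friction and masses are not known exactly. Their poses are not given: they have to be found in the camera images.
- susan_base: Fixed dark steel foot of the lazy Susan, flat on the worktop. Origin: on the turning axis at worktop height; z up. Its own -x direction is the front, where the tongue points (towards the robot, up to about 0.4 rad to either side). Tongue: 30 mm wide, 9 mm high, on the worktop, ending 215 mm from the axis, so 55 mm shows beyond the disc.
- front_tip (a point): Middle of the tongue's round outer end, on its top face: 215 mm from the turning axis, 9 mm above the worktop.
- turntable: Turning light wooden disc, 320 mm across, 14 to 28 mm above the worktop. Origin: on the axis at worktop height; z up; turns with the disc. Turns either way about the vertical axis, no end stops or detents; friction about 0.08 N m (under 1 N at the rim), so it stops almost at once when no longer pushed. Weighs under 1.6 kg with all it carries. Six upright finger pegs on the rim: see peg_0.
- peg_0 (a point): Top of one of the six alike upright wooden finger pegs fixed on the disc's rim: this one on the turntable's +x axis, peg_1 to peg_5 follow every 60 degrees, counterclockwise from above. Pegs are 14 mm thick (17 mm in the lowest 5 mm), centres 145 mm from the axis, from the disc's top at 28 mm up to 81 mm above the worktop.
- peg_1 (a point): Top of the rim peg 60 degrees counterclockwise from peg_0, seen from above; alike.
- peg_2 (a point): Top of the rim peg 120 degrees counterclockwise from peg_0, seen from above; alike.
- peg_3 (a point): Top of the rim peg 180 degrees counterclockwise from peg_0, seen from above; alike.
- peg_4 (a point): Top of the rim peg 240 degrees counterclockwise from peg_0, seen from above; alike.
- peg_5 (a point): Top of the rim peg 300 degrees counterclockwise from peg_0, seen from above; alike.
- tin_beans: The short wide tin: a closed round food tin, 75 mm across, 58 mm high, the only low and wide thing on the disc. Stands loose on the disc, its centre about 62 mm from the axis. Origin: centre of its underside (28 mm above the worktop), z up.
- spice_jar_2: Spice jar with a flat cap, 44 mm across, 105 mm high, loose on the disc about 62 mm from the axis. Origin: centre of its underside, z up. Not to be touched.
- spice_jar_4: Spice jar with a flat cap, 47 mm across, 98 mm high, loose on the disc about 62 mm from the axis. Origin: centre of its underside, z up. Not to be touched.
- spice_jar_3: Spice jar with a flat cap, 45 mm across, 100 mm high, loose on the disc about 62 mm from the axis. Origin: centre of its underside, z up. Not to be touched.
- mug: Bystander: mug, 82 mm across, 111 mm with its handle, 97 mm high, loose on the worktop to the left. Origin: underside, z up.
- food_tub: Bystander: lidded food tub, 132 x 196 x 88 mm high, loose on the worktop to the left. Origin: centre of its underside, z up.
- gravy_bowl: Bystander: bowl of gravy, about 190 mm across, 78 mm high, loose on the worktop to the right. Origin: centre of its underside, z up.

How it is judged (in metres and radians):
At the end, for the whole second after the job is handed in: The tin's centre is in front of the axis within 15 mm either side of the tongue's centre line (about 14 degrees) and 45 to 85 mm from the axis along it; the disc is at rest; the tin and the three jars stand upright and still on the disc; mug, tub and bowl are within 30 mm of where they were (x of tin_beans in the frame of susan_base between -0.085 and -0.045 m and y of tin_beans in the frame of susan_base between -0.015 and 0.015 m and angular speed of turntable below 0.05 rad/s and angle between each of tin_beans, spice_jar_2, spice_jar_4, spice_jar_3's own z axis and vertical below 0.1 rad and horizontal distance between each of tin_beans, spice_jar_2, spice_jar_4, spice_jar_3 and susan_base below 0.085 m and height (world z) of each of tin_beans, spice_jar_2, spice_jar_4, spice_jar_3 above 0.022 m and linear speed of each of tin_beans, spice_jar_2, spice_jar_4, spice_jar_3 below 0.02 m/s and distance of each of mug, food_tub, gravy_bowl from where it was at the start of the episode below 0.03 m); the robot touches nothing.
It fails at once if a rim peg is gripped between the fingers (tool point within 9 mm of its axis, pressing over 3 N) (height (world z) of the grasp point below 0.095 m and contact force between the fingers and turntable above 3 N and (horizontal distance between the grasp point and peg_0 below 0.009 m or horizontal distance between the grasp point and peg_1 below 0.009 m or horizontal distance between the grasp point and peg_2 below 0.009 m or horizontal distance between the grasp point and peg_3 below 0.009 m or horizontal distance between the grasp point and peg_4 below 0.009 m or horizontal distance between the grasp point and peg_5 below 0.009 m)).
It fails at once if the lazy Susan is pushed or gripped roughly (over 38 N from the arm or fingers) (contact force between any of the fingers, the arm and turntable above 38 N).
It fails at once if the arm or fingers touch the tin or a jar on the disc (over 1 N) (contact force between any of the fingers, the arm and tin_beans above 1 N or contact force between any of the fingers, the arm and spice_jar_2 above 1 N or contact force between any of the fingers, the arm and spice_jar_4 above 1 N or contact force between any of the fingers, the arm and spice_jar_3 above 1 N).
It fails at once if the tin or a jar on the disc is lifted or tipped (height (world z) of any of tin_beans, spice_jar_2, spice_jar_4, spice_jar_3 above 0.045 m or angle between any of tin_beans, spice_jar_2, spice_jar_4, spice_jar_3's own z axis and vertical above 0.35 rad).
It fails at once if the mug, the food tub or the gravy bowl is moved by more than 30 mm (distance of any of mug, food_tub, gravy_bowl from where it was at the start of the episode above 0.03 m).
It also fails if it takes over 56 s, if anything falls off the work surface, if the arm or the gripper's body presses on something with over 40 N, if the wrist force passes 120 N, or if a joint passes its speed limit or range.

## Working session

There is one attempt and no reset: what is moved stays moved. The work goes in short steps, each a Python script; the robot and the scene stay as the last script left them, time stands still between calls to the robot, and variables do not carry over. Pictures are saved under pics/ and viewed, at most 10 in all, crops included, and the job is handed in when it is done.

```bash
mkdir -p pics; ls; python3 - <<'E'
from workcell import robot
import cv2
for n in ("scene","wrist"):
    ci=robot.camera_info(n); print(n,ci)
    cv2.imwrite(f"pics/{n}0.png",robot.get_image(n))
o=robot.get_obs(); print(o)
E
```

```text
pics
scene {'fov_y': 52.06254940286804, 'cx': 316.35747465074246, 'cy': 196.86243969675766, 'R': array([[ 0.65919528, -0.75157643, -0.02438164],
       [-0.44027236, -0.3594645 , -0.82276699],
       [ 0.60960794,  0.55309868, -0.56785563]]), 't': array([-384.6128407 ,  304.44004674, 1010.46792383])}
wrist {'fov_y': 65.91937794427159, 'cx': 322.1987058089864, 'cy': 206.69673873632786, 'R': array([[ 9.99998576e-01, -8.91422270e-04, -1.43292708e-03],
       [-5.07288415e-04, -9.68617889e-01,  2.48554075e-01],
       [-1.60952544e-03, -2.48552994e-01, -9.68616962e-01]]), 't': array([-572.79532444,  -25.14297092,  390.22234073])}
{'time_s': 0.1, 'qpos': array([-1.21024261e-01,  2.76522071e-01,  1.50593429e+00,  1.67361338e-06,
        1.36067886e+00, -1.20979653e-01]), 'joint_vel': array([-0.00059624, -0.00078473, -0.00295724, -0.00023975, -0.00087749,
       -0.00055143]), 'joint_efforts': array([ 2.09665013e-03, -4.05456018e+01, -2.37780511e+01,  7.03444169e-02,
        2.99401337e-02, -2.48708608e-05]), 'ee_pos': array([5.74562530e+02, 3.44779652e-02, 2.23525513e+02]), 'orientation': array([-2.22063168e+00, -2.22053184e+00,  1.49142038e-03]), 'wrist_force': array([ 0.65067815, -0.08735381, -0.15019745]), 'torque': array([-0.0178212 , -0.00062174, -0.03818004]), 'gripper_force': 0.0, 'finger_gap': 1.0001151538506179}
```

View pics/scene0.png

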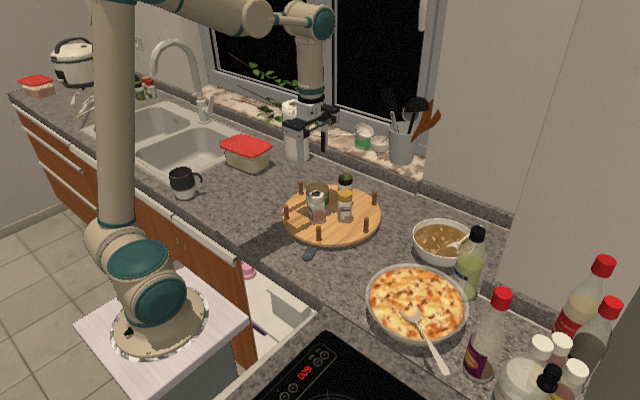

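View pics/wrist0.png

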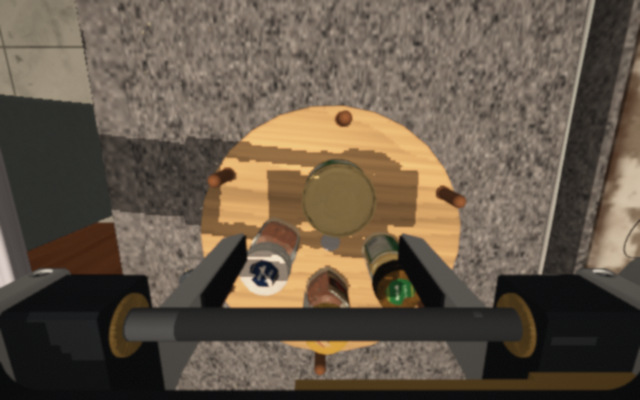

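```bash
python3 - <<'E'
import cv2
a=cv2.imread("pics/scene0.png")[170:270,255:405]
cv2.imwrite("pics/c1.png",cv2.resize(a,None,fx=5,fy=5,interpolation=cv2.INTER_CUBIC))
E
```

```text
(no output)
```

View pics/c1.png

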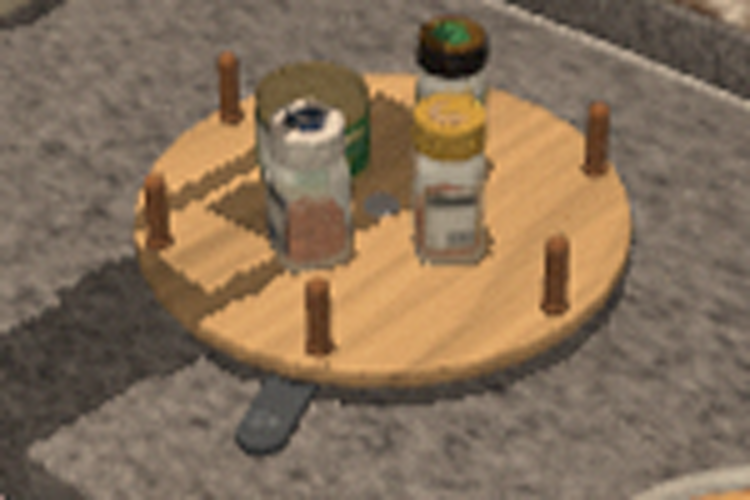

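```bash
cat > h.py <<'E'
import numpy as np
from scipy.optimize import least_squares
def proj(ci,X):
    c=ci["R"]@np.asarray(X,float)+ci["t"]; f=200/np.tan(np.radians(ci["fov_y"]/2))
    return f*c[:2]/c[2]+[ci["cx"],ci["cy"]]
def ray(ci,px,z):
    f=200/np.tan(np.radians(ci["fov_y"]/2))
    d=ci["R"].T@[(px[0]-ci["cx"])/f,(px[1]-ci["cy"])/f,1]; C=-ci["R"].T@ci["t"]
    return C+d*(z-C[2])/d[2]
E
python3 - <<'E'
from h import *
from workcell import robot
s=robot.camera_info("scene"); w=robot.camera_info("wrist")
for n,ci,pts in (("scene",s,[(300.8,182),(286.2,206),(318.4,227),(366.4,218.5),(374.6,191.7)]),("wrist",w,[(344,119),(216,180),(460,202),(320,371)])):
    P=np.array([ray(ci,p,81)[:2] for p in pts])
    def m(v):
        d=P-v[:2]; a=np.arctan2(d[:,1],d[:,0])
        k=np.round((a-v[2])/(np.pi/3))*np.pi/3+v[2]
        return (P-v[:2]-145*np.c_[np.cos(k),np.sin(k)]).ravel()
    best=min((least_squares(m,[*P.mean(0),t0]) for t0 in np.linspace(0,1,6)),key=lambda r:r.cost)
    c=best.x[:2]
    print(n,best.x,np.round(m(best.x),1), "pegs deg",np.degrees(best.x[2])%60)
    if n=="scene":
        tip=ray(s,(306,258.5),9)[:2]; d=tip-c; print("tip",tip,np.hypot(*d),np.degrees(np.arctan2(d[1],d[0])))
        mid=ray(s,(255+295/5,170+390/5),9)[:2]; d=mid-c; print("mid",mid,np.degrees(np.arctan2(d[1],d[0])))
    t=ray(ci,(317.6,187.8) if n=="scene" else (339,200),86)[:2]; d=t-c
    print("tin",t,np.hypot(*d),np.degrees(np.arctan2(d[1],d[0])))
for px,z in (((185,190),50),((246,145),88),((441,240),78)): print(ray(s,px,z))
E
```

```text
scene [ 5.80835356e+02 -6.71738500e+01  4.37517908e-01] [-1.1 -3.1  1.9 -0.4 -0.1  0.6 -0.1  1.5 -0.6  1.4] pegs deg 25.06792960191171
tip [ 385.75098521 -134.45231855] 206.35964693245947 -160.9722951472506
mid [ 433.68989617 -122.44381302] -159.41309525941656
tin [595.46694353   2.38962912] 71.08558923159492 78.1218753380637
wrist [ 5.82692632e+02 -6.19436766e+01  4.35714491e-01] [-1.8 -2.6  3.8  0.6 -2.3  0.1  0.3  2. ] pegs deg 24.96460142666349
tin [589.62831879   2.61996403] 64.93510177938916 83.86856939167075
[339.44254225 382.01596822  50.        ]
[645.06018384 412.84991557  88.        ]
[ 621.954308   -419.61670471   78.        ]
```

```bash
cat >> h.py <<'E'
from scipy.spatial.transform import Rotation as Ro
C=np.array([582,-64.5]); PEG=145; Z=74
def pose(th,z=Z):
    a=np.radians(th); y=np.radians(th-270)
    yt=np.array([np.cos(y),np.sin(y),0]); zt=np.array([0,0,-1.]); xt=np.cross(yt,zt)
    return [*(C+145*np.array([np.cos(a),np.sin(a)])),z], Ro.from_matrix(np.c_[xt,yt,zt]).as_rotvec()
E
cat > push.py <<'E'
from h import *; from workcell import robot; import cv2
q=robot.get_obs()["qpos"]
for th in (130,150,200,250,256): print(th,np.round(robot.ik(*pose(th)),2))
robot.command_gripper(0.0,5)
robot.movep(*pose(130,240)); 
print("down",robot.line_to(pose(130)[0],feed=100,force_limit=6), robot.get_obs()["ee_pos"])
fm=0
for th in np.arange(134,250.1,4):
    p,o=pose(th)
    if robot.line_to(p,o,feed=60,force_limit=12): print("stop",th); break
    fm=max(fm,np.linalg.norm(robot.get_obs()["wrist_force"]))
print(th,"fmax",fm,robot.get_obs()["time_s"])
for n in("scene","wrist"): cv2.imwrite(f"pics/{n}1.png",robot.get_image(n))
a=cv2.imread("pics/scene1.png")[150:270,255:405]
cv2.imwrite("pics/c2.png",cv2.resize(a,None,fx=5,fy=5,interpolation=cv2.INTER_CUBIC))
E
python3 push.py
```

```text
130 [-0.05  0.29  1.91 -0.    0.95  2.4 ]
150 [-0.14  0.24  1.98 -0.    0.92  1.96]
200 [-0.4   0.25  1.97  0.    0.93  0.82]
250 [-0.48  0.39  1.74 -0.    1.01 -0.13]
256 [-0.48  0.41  1.7  -0.    1.03 -0.23]
down False [489.24798395  46.57486605  74.49648645]
250.0 fmax 1.8711259988650015 14.975
```

View pics/c2.png

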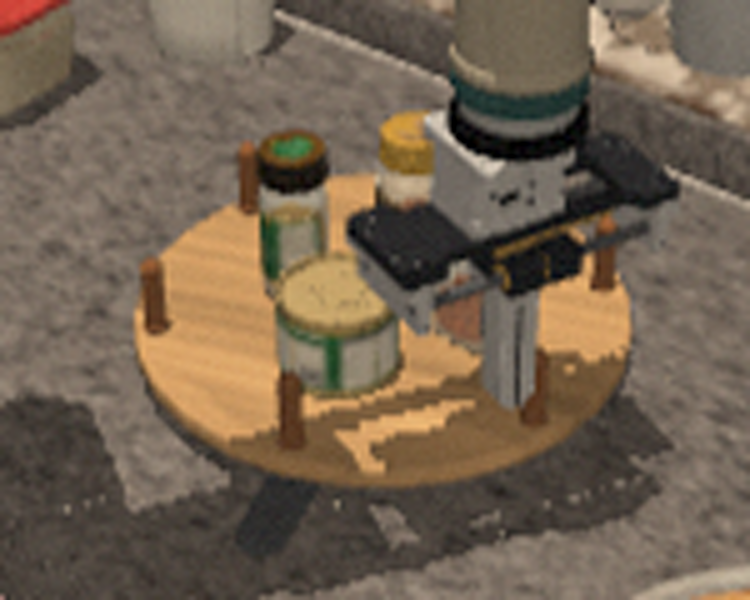

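The crop shows the tin near the front, its top centred at full-image (322.8, 208.3). The tongue tip is at (306, 259), and the finger is behind the pushed peg.

```bash
python3 - <<'E'
from h import *; from workcell import robot
s=robot.camera_info("scene")
c=np.array([581.3,-66.])
for n,px,z in(("tin",(322.8,208.3),86),("tip",(306,258.5),9),("pegA",(313,225.6),81),("pegB",(285.2,203),81),("pegC",(304.4,179.6),81),("pegD",(376,195),81)):
    d=ray(s,px,z)[:2]-c; print(n,np.hypot(*d),np.degrees(np.arctan2(d[1],d[0]))%360)
E
```

```text
tin 63.01535614544086 196.18901519762667
tip 207.1838244215579 199.29269906192556
pegA 144.40523693016857 198.50273530024597
pegB 144.01070311870455 138.67362265083682
pegC 144.03923115998327 78.15164346248166
pegD 142.94632244090894 317.3462327389134
```

Tin at 196°, tongue at 199°. I'll push 3° more, back off, then check.

```bash
python3 - <<'E'
from h import *; from workcell import robot; import cv2
for th in (253,243):
    p,o=pose(th); print(robot.line_to(p,o,feed=30,force_limit=12))
p,o=pose(243,260); robot.line_to(p,feed=120)
robot.movep([480,-330,300],o); robot.sleep(0.5)
a=robot.get_image("scene")
cv2.imwrite("pics/c3.png",cv2.resize(a[150:270,255:405],None,fx=5,fy=5,interpolation=cv2.INTER_CUBIC))
print(robot.get_obs()["time_s"])
E
```

```text
False
False
19.3583
```

View pics/c3.png

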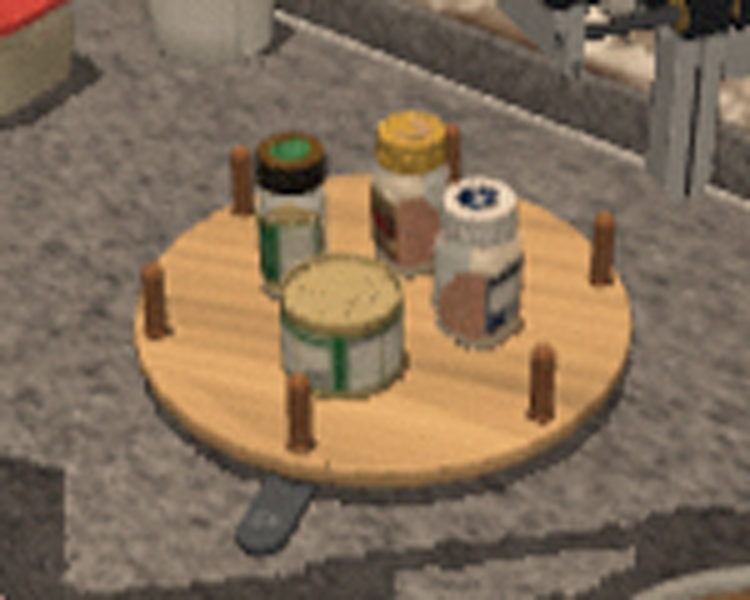

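The tin's top is centred at full-image (323.6, 208.5), about 199°, in line with the tongue. All jars are upright and the arm is clear.

```bash
python3 - <<'E'
from h import *; from workcell import robot
d=ray(robot.camera_info("scene"),(323.6,208.5),86)[:2]-[581.3,-66]; a=np.degrees(np.arctan2(d[1],d[0]))%360
print(np.hypot(*d),a)
if abs(a-199.3)<5: print(robot.sign_off())
E
```

```text
63.05105072071837 198.58189562019052
the job is handed in; nothing more can be done
None
```

I turned the lazy Susan by pushing one rim peg with closed fingers. By the last camera picture the short wide tin stands within about 1° of the tongue's line and 63 mm from the axis, with all jars upright and the arm clear; the job is handed in.

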